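Fill and close the bird feeder

TASK

Fill the upright tube feeder: drop the six-sided seed block in first so that it stands at the bottom, then the round seed cake on top of it, then close the tube with its knobbed roof, seated level on the rim. At any point of the job, set the square seed block gently in the middle of the blue saucer, lying flat. Leave the saucer where it stands and the canister and brush as they are.

Things in the scene. Friction and masses are not known exactly. Their poses are not given: they have to be found in the camera images.
- feeder: Tube bird feeder, aluminium, fixed upright. Origin: centre of underside, z up the axis. Wooden foot 110 mm wide, 10 high; tube 68 outside, 61 inside, closed below: inner floor 12 mm above origin. From 108 mm up it flares to 76 inside, 83 outside at the rim, 122 above origin. Fingers do not fit in: release a cake with its foot in the mouth; it drops to the bottom.
- saucer: Round glazed blue saucer, loose, 0.4 kg, 150 mm across at the rim, 20 mm high; its flat inner floor, about 108 mm across, lies 6 mm above the origin and the side slopes outward. Origin: centre of the underside.
- hex_block: Six-sided (hexagonal prism) pressed-seed block, brown, upright: 44 mm across flats, 51 mm across corners, 50 mm high, about 80 g. Origin: centre of the underside, z up; the flats face along its x axis and at every 60 degrees from it.
- round_cake: Round pressed-seed cake, brown, a plain upright cylinder: 50 mm diameter, 36 mm high, about 70 g. Origin: centre of the underside, z up.
- square_block: Square pressed-seed block, brown: 50 x 50 mm, 34 mm high, about 90 g, the sides square to its x and y axes. Origin: centre of the underside, z up.
- roof: The feeder's roof: flat aluminium cone 96 mm wide, knob on top, tapered plug below (52 mm wide at its foot, 66 at the roof, 14 high) on which it stands. Origin: centre of plug's underside, z up. Brim's underside 14 mm above origin, cone top 28; knob 22 diameter, from 28 to 53. Seated, the brim rests on the rim: origin 108 mm above the feeder's. About 120 g.
- canister: White plastic flip-top canister with grey lid, 92 mm across, 140 mm high, standing to the left. Origin: centre of the underside. Not to be disturbed.
- brush: Small green hand brush, about 190 mm long along its x axis, 34 mm high, lying to the right. Origin: on the underside where handle meets head. Not to be disturbed.
Not all that is in view belongs to the job. Leave any turquoise or yellow look-alike of the square_block alone. What is shaped like the hex_block but turquoise is not meant.

How it is judged:
On the way, in this order (a step that is already met when the one before it is completed fails the run):
1. the six-sided block stands at the bottom of the tube (horizontal distance between hex_block and feeder below 0.012 m and z of hex_block in the frame of feeder between 0.008 and 0.02 m and angle between hex_block's own z axis and vertical below 0.15 rad and linear speed of hex_block below 0.03 m/s), for 0.2 s.
2. the round cake lies in the tube on the six-sided block (all of step 1 and horizontal distance between round_cake and feeder below 0.012 m and z of round_cake in the frame of feeder between 0.056 and 0.07 m and angle between round_cake's own z axis and vertical below 0.2 rad and linear speed of round_cake below 0.03 m/s), for 0.2 s.
3. the roof sits level on the tube's rim (all of step 2 and horizontal distance between roof and feeder below 0.01 m and z of roof in the frame of feeder between 0.1 and 0.114 m and angle between roof's own z axis and vertical below 0.08 rad and linear speed of roof below 0.03 m/s), for 0.2 s.
At the end, for the whole second after the job is handed in: Six-sided block on the tube floor and round cake on it (each within 12 mm of the axis), roof seated on the rim (within 10 mm, height 8 mm, tilt under 0.08 rad), square block flat in the saucer within 15 mm of its centre; all released and at rest (all of step 3 and horizontal distance between square_block and saucer below 0.015 m and z of square_block in the frame of saucer between 0.002 and 0.012 m and angle between square_block's own z axis and vertical below 0.1 rad and linear speed of each of square_block, saucer below 0.03 m/s); the robot touches nothing.
It fails at once if the canister is pushed aside or knocked over (distance of canister from where it was at the start of the episode above 0.03 m or angle between canister's own z axis and vertical above 0.4 rad).
It fails at once if the brush is pushed aside or knocked over (distance of brush from where it was at the start of the episode above 0.03 m or angle between brush's own z axis and vertical above 0.4 rad).
It fails at once if the saucer is pushed more than 40 mm or tipped (distance of saucer from where it was at the start of the episode above 0.04 m or angle between saucer's own z axis and vertical above 0.3 rad).
It fails at once if the square block is dropped hard onto the saucer (horizontal distance between square_block and saucer below 0.07 m and z of square_block in the frame of saucer between -0.01 and 0.025 m and linear speed of square_block above 0.7 m/s).
It also fails if it takes over 96 s, if anything falls off the work surface, if the arm or the gripper's body presses on something with over 40 N, if the wrist force passes 120 N, or if a joint passes its speed limit or range.

ROBOT

A 7-joint arm with a two-finger parallel gripper is mounted at the origin on the work surface. World frame = base frame: x ahead of the robot, y to its left, z up, the work surface at z = 0. Lengths are in m, angles in rad, forces in N, time in s.
With the tool pointing down it reaches from about 0.4 to 0.85 m from the base axis. Payload 4.5 kg.
Tool frame: the origin (TCP) lies midway between the tips of the shut fingers; the grasp point (between the pads) lies 19 mm behind it; z points along the fingers, y is the line along which they close (so a half turn about z gives the same grasp; the last joint's range is limited). The gripper opens to 88 mm and grips with 3 to 60 N. Pads are 18 mm wide; open, the fingers measure 123 mm over their backs; the gripper's body (75 mm by 187 mm) begins 45 mm behind the grasp point.
Start: joints at [1.356, 0.689, -0.195, 1.565, 0.157, 0.902, -0.215], TCP at [0.154, -0.606, 0.239] pointing down, gripper open.
Joint ranges: [-3.01, 3.01], [-0.46, 2.08], [-1.47, 1.51], [0.13, 2.56], [-1, 4.14], [0.04, 2.09], [-2.66, 2.66]. Speed limits (rad/s): [2.57, 2.57, 3.14, 3.14, 3.14, 3.14, 3.14].

INTERFACE

Orientations are given as a unit quaternion [x, y, z, w].
In Python, from plant import * gives the robot as it stands.
- The arm moves only by the tool send_rows, never from a script. Its argument "targets" is a list of rows, each a list of 2 entries, a list of its own where there are three numbers: the shift along the tool's x, y, z in units of 0.3 m (1.0 is 0.3 m), then the turn, a rotation vector about the tool's x, y, z in units of pi rad (1.0 is pi rad). A call has 1 to 12 rows; each row is the pose to reach, as a shift and turn from the pose commanded when the call began, along the tool's axes at that moment, turning the shorter way round; what a row does not reach only later rows make up. A row lasts 1/8 s, in which the tool goes at most 62.5 mm and 10.7 degrees, less where a joint would pass 70% of its speed; a pose out of reach is approached as far as the arm can. A call with a number of a shift or a turn outside -1 to 1 is refused whole. A call with a gripper value outside its range is refused whole. "fingers" is the opening, from 0 (shut) to 1 (fully open), set as the call begins (left out, the last holds). The fingers move at their own pace and stop on an object; "newtons" is the grip in N (left out, the last holds). Time passes only in rows, so rows that repeat a pose let the fingers close. It gives the time, the measured TCP pose, the force, the opening and the grip force at its end, in the units of the state.
- get_state(): the state, without advancing time (a new reading comes with each control period).
- snapshot(name): name is "scene" or "top" or "wrist"; returns a dict with "img" (384x512x3 uint8, blue, green, red), "fx", "fy", "cx", "cy" (pixels), "k1" (the pictures are not rectified: a ray, as slopes to the right and down, at radius r is drawn at 1 + k1 r^2 times it, then the intrinsics apply), "cam_to_world" (4x4, takes a point from camera to world coordinates); the wrist camera has in their place "T_tool_cam" (4x4, takes a point from camera to tool coordinates, whose origin is the TCP and whose axes are the flange's). Camera axes: x right, y down, z forward; pixel columns grow to the right and rows downward; lengths in m; the calibration is good to about 2 mm. A picture is of the moment at which its call begins: read the wrist's pose just before it. There is no depth.
- finish_job(): hands the job in; it is judged then, once.
The state is a dict: "clock": time; "q": joint angles; "qd": joint speeds; "joint_torque": joint torques, N m; "tool_pos": TCP position; "eef_rot": TCP orientation; "contact_force": force on the tool from outside, world axes, zero at the start; "moment": the same for the moment, N m; "opening": opening from 0.0 (shut) to 1.0 (fully open); "finger_force": force on a finger pad.
Only numpy, scipy, OpenCV 4.12 (cv2) and the standard library are available. Lean on these libraries where they do the work, as an engineer would, in place of code of your own. Each camera call takes 0.05 s, during which the arm holds its last target. There are 200 camera calls.

## Working session

There is one attempt and no reset: what is moved stays moved. The work goes in short steps, Python scripts to look and compute and a tool call to move; the robot and the scene stay as the last step left them, time stands still between calls to the robot, and variables do not carry over. Pictures are saved under pics/ and viewed, at most 14 in all, crops included, and the job is handed in when it is done.

Besides the shell and the picture viewer there is one more tool, called in YAML: its name, and indented under it one key for each argument. send_rows: Moves the arm, as the interface text tells. Its arguments: {"type":"object","properties":{"targets":{"type":"array"},"fingers":{"type":"number"},"newtons":{"type":"number"}},"required":["targets"]}

```bash
ls; mkdir -p pics
python3 - <<'E'
from plant import *
import cv2,numpy as np,pickle
print(get_state())
d={}
for n in("scene","top","wrist"):
    s=snapshot(n);d[n]=s;cv2.imwrite(f"pics/{n}0.png",s["img"])
    print(n,{k:(np.round(v,4).tolist() if k!="img" else 0) for k,v in s.items()})
pickle.dump(d,open("s0.pkl","wb"))
E
```

```text
pics
{'clock': 0.0, 'q': array([ 1.35581006,  0.68996738, -0.19452705,  1.56632583,  0.15728897,
        0.90251317, -0.21513318]), 'qd': array([-0.00060468,  0.00091383, -0.00011052, -0.00073951, -0.00028223,
       -0.00066212,  0.00095945]), 'joint_torque': array([ 7.21799734e-04, -5.27554929e+01, -1.26691740e+00, -1.53430098e+01,
       -5.27141453e-02,  6.57298457e-03,  1.72931022e-04]), 'tool_pos': array([ 0.15369831, -0.60515842,  0.23792558]), 'eef_rot': array([ 9.92269493e-01,  1.24098440e-01, -1.71744751e-04, -8.94904454e-04]), 'contact_force': array([-0.31611659, -0.40097226,  0.65887708]), 'moment': array([ 0.02204186, -0.04018539, -0.0393856 ]), 'finger_force': 0.0, 'opening': 1.00269503785158}
scene {'img': 0, 'fx': 394.0502, 'fy': 394.0502, 'cx': 251.6822, 'cy': 192.2851, 'k1': 0.0033, 'cam_to_world': [[0.6665, 0.6314, -0.3963, 0.9751], [0.7455, -0.5588, 0.3634, -0.4213], [0.0081, -0.5377, -0.8431, 1.027], [0.0, 0.0, 0.0, 1.0]]}
top {'img': 0, 'fx': 387.2952, 'fy': 387.2952, 'cx': 265.7757, 'cy': 187.295, 'k1': -0.0669, 'cam_to_world': [[0.0029, -0.98, 0.1989, 0.2853], [-0.9999, -0.0057, -0.0135, 0.0075], [0.0144, -0.1989, -0.9799, 1.0654], [0.0, 0.0, 0.0, 1.0]]}
wrist {'img': 0, 'fx': 287.0993, 'fy': 287.0993, 'cx': 256.6439, 'cy': 188.8515, 'k1': -0.0529, 'T_tool_cam': [[0.0003, -0.9576, -0.2879, 0.0741], [1.0, 0.0001, 0.001, 0.0005], [-0.0009, -0.2879, 0.9576, -0.1464], [0.0, 0.0, 0.0, 1.0]]}
```

View pics/scene0.png

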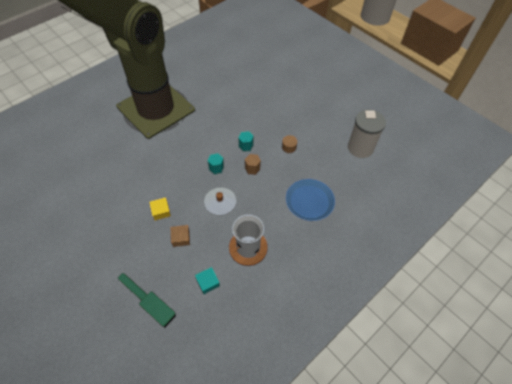

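View pics/top0.png

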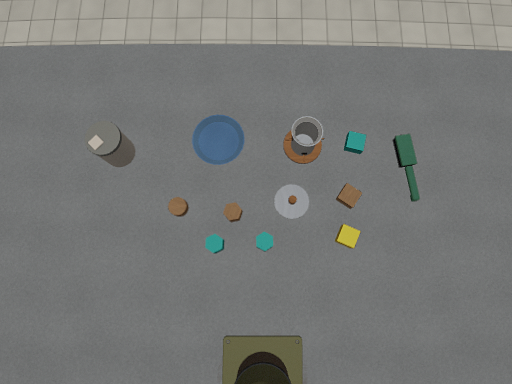

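Scene picture: yellow square (160,208), brown square (180,235), turquoise square (208,280), roof (220,201), feeder (249,240), saucer (311,199), canister (366,132), brush (150,300).
The top picture shows the same layout. Candidates there:
- **Hex:** brown (233,212), with turquoise look-alikes at (215,243) and (264,241).
- **Round cake:** brown (178,207).
- **Square:** brown (349,195), with turquoise (355,142) and yellow (348,236) look-alikes.
- **Also brown:** the roof knob and the feeder foot.

I choose the three brown ones and check them in a close crop.

```bash
cat > h.py <<'E'
from plant import *
import cv2,numpy as np
from scipy.spatial.transform import Rotation as R
def pose(st=None):
    st=st or get_state();T=np.eye(4);T[:3,:3]=R.from_quat(st["eef_rot"]).as_matrix();T[:3,3]=st["tool_pos"];return T
def cam(s,T=None): return s["cam_to_world"] if "cam_to_world" in s else T@np.array(s["T_tool_cam"])
def cast(s,C,px,z):
    px=np.atleast_2d(np.float64(px));K=np.array([[s["fx"],0,s["cx"]],[0,s["fy"],s["cy"]],[0,0,1]])
    n=cv2.undistortPoints(px[:,None],K,np.array([s["k1"],0,0,0.]))[:,0]
    C=np.array(C);d=np.c_[n,np.ones(len(n))]@C[:3,:3].T
    return (C[:3,3]+d*((z-C[2,3])/d[:,2])[:,None])[:,:2]
def blobs(img,lo,hi,amin=60):
    m=cv2.inRange(cv2.cvtColor(img,cv2.COLOR_BGR2HSV),lo,hi)
    m=cv2.morphologyEx(m,cv2.MORPH_CLOSE,np.ones((3,3)))
    return [c for c in cv2.findContours(m,cv2.RETR_EXTERNAL,cv2.CHAIN_APPROX_NONE)[0] if cv2.contourArea(c)>amin]
def cen(c): m=cv2.moments(cv2.convexHull(c));return np.array([m["m10"],m["m01"]])/m["m00"]
BROWN=((5,90,50),(20,255,255));BLUE=((100,90,40),(120,255,255))
E
python3 - <<'E'
from h import *;import pickle
d=pickle.load(open("s0.pkl","rb"))
for n in("top","scene"):
    s=d[n]
    for nm,c in(("brown",BROWN),("blue",BLUE)):
        for b in blobs(s["img"],*c,20):
            p=cen(b);print(n,nm,p.round(1),cv2.contourArea(b),cv2.boundingRect(b),*[cast(s,cam(s),p,z)[0].round(4) for z in(0.01,.017,.025)])
cv2.imwrite("pics/c0.png",cv2.resize(d["top"]["img"][95:265,150:385],None,fx=3.4,fy=3.4,interpolation=cv2.INTER_CUBIC))
E
```

```text
top brown [232.5 211.6] 225.0 (224, 203, 18, 19) [0.4311 0.0842] [0.4301 0.0837] [0.429  0.0831]
top brown [177.7 206.3] 254.0 (168, 197, 20, 19) [0.4448 0.2354] [0.4438 0.2338] [0.4426 0.2321]
top brown [292.2 199.3] 37.0 (289, 196, 8, 8) [ 0.4661 -0.0802] [ 0.4649 -0.0796] [ 0.4635 -0.079 ]
top brown [348.7 195.5] 330.0 (336, 183, 26, 25) [ 0.4775 -0.238 ] [ 0.4762 -0.2364] [ 0.4747 -0.2345]
top brown [301.2 147.6] 389.5 (284, 131, 38, 33) [ 0.6156 -0.1075] [ 0.6134 -0.1068] [ 0.6109 -0.1059]
top blue [217.8 139.2] 1944.5 (192, 115, 52, 50) [0.6388 0.1304] [0.6365 0.1296] [0.6338 0.1286]
scene brown [247.7 249.5] 416.0 (229, 237, 38, 28) [ 0.6315 -0.118 ] [ 0.6338 -0.1201] [ 0.6365 -0.1224]
scene brown [179.6 235.4] 292.0 (171, 226, 18, 20) [ 0.4693 -0.2345] [ 0.4728 -0.2358] [ 0.4768 -0.2373]
scene brown [219.1 196.2] 25.5 (217, 193, 5, 8) [ 0.442  -0.0666] [ 0.4456 -0.0691] [ 0.4498 -0.0719]
scene brown [252.2 163.7] 201.0 (245, 155, 15, 19) [0.4173 0.0908] [0.4211 0.0872] [0.4255 0.0832]
scene brown [289.3 143.4] 164.5 (283, 136, 14, 16) [0.4362 0.2392] [0.4399 0.2347] [0.4441 0.2295]
scene brown [423.6  33. ] 7617.0 (298, 0, 214, 99) [0.3857 1.0714] [0.3897 1.0612] [0.3944 1.0494]
scene brown [207.7   3.6] 111.5 (200, 0, 23, 11) [-0.3641  0.528 ] [-0.3549  0.5214] [-0.3444  0.514 ]
scene blue [309.9 199.3] 1496.0 (286, 179, 49, 41) [0.6328 0.1325] [0.6352 0.1287] [0.6378 0.1244]
```

View pics/c0.png

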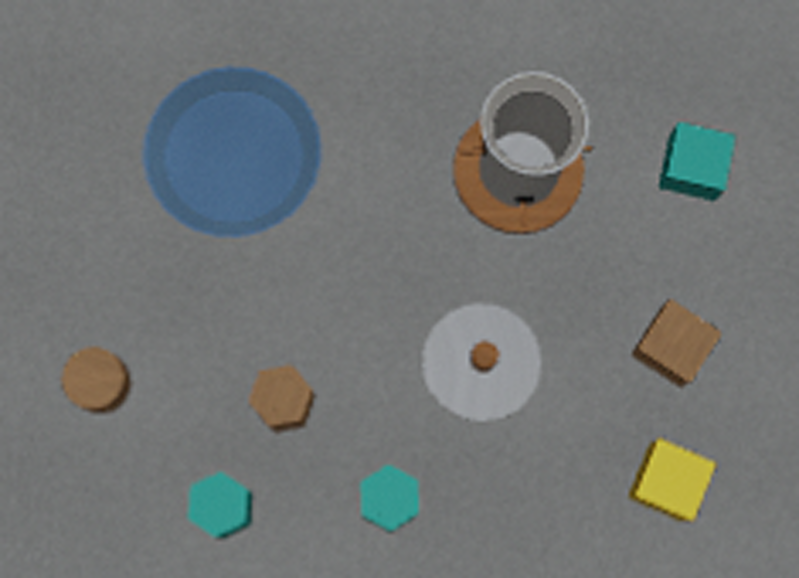

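The crop confirms the brown hexagon (282,397), round cake (95,378) and square (677,341), plus the roof (482,361). The feeder rim is at (535,122), and the blue saucer at (232,151). I'll write a planning helper and start moving toward the hex.

```bash
cat >> h.py <<'E'
def plan(*tg):
    """targets (x,y,z[,yaw deg of tool x]) -> rows from the present pose; '*n' = rows needed"""
    T=pose();y0=np.degrees(np.arctan2(T[1,0],T[0,0]));prev=T[:3,3]
    print("now",T[:3,3].round(4),"yaw",round(y0,1),"tilt",np.degrees(np.arccos(-T[2,2])).round(2))
    for t in tg:
        yaw=np.radians(t[3] if len(t)>3 else y0);c,s=np.cos(yaw),np.sin(yaw)
        Rt=np.array([[c,s,0],[s,-c,0],[0,0,-1]])
        sh=T[:3,:3].T@(np.array(t[:3])-T[:3,3])/.3;rv=R.from_matrix(T[:3,:3].T@Rt).as_rotvec()/np.pi
        print([sh.round(4).tolist(),rv.round(4).tolist()],"*",round(np.linalg.norm(np.array(t[:3])-prev)/.0625,1),"turn rows",round(np.linalg.norm(rv)*180/10.7,1));prev=np.array(t[:3])
E
python3 - <<'E'
from h import *;import pickle
s=pickle.load(open("s0.pkl","rb"))["top"]
print("feeder rim/foot",cast(s,cam(s),(307.4,130.9),.122),cast(s,cam(s),(302.6,144.4),.01))
print("roof edge",cast(s,cam(s),(291.8,201.2),.016))
plan((.40,-.40,.24,14.2),(.45,.0,.22,14.2),(.427,.083,.2,14.2))
E
```

```text
feeder rim/foot [[ 0.62542045 -0.1120488 ]] [[ 0.62504622 -0.11168408]]
roof edge [[ 0.45975458 -0.07855246]]
now [ 0.1538 -0.6053  0.2381] yaw 14.3 tilt 0.08
[[0.964, -0.461, -0.0058], [-0.0005, 0.0, 0.0003]] * 5.1 turn rows 0.0
[[1.454, -1.7121, 0.0626], [-0.0005, 0.0, 0.0003]] * 6.5 turn rows 0.0
[[1.4479, -1.9991, 0.1297], [-0.0005, 0.0, 0.0003]] * 1.4 turn rows 0.0
```

send_rows:
  targets:
    - [[0.98,-0.46,0],[0,0,0]]
    - [[0.98,-0.46,0],[0,0,0]]
    - [[0.98,-0.46,0],[0,0,0]]
    - [[0.98,-0.46,0],[0,0,0]]
    - [[0.98,-0.46,0],[0,0,0]]
    - [[1,-1,0],[0,0,0]]
    - [[1,-1,0],[0,0,0]]
    - [[1,-1,0],[0,0,0]]
    - [[1,-1,0],[0,0,0]]
    - [[1,-1,0],[0,0,0]]
  fingers: 1
  newtons: 15

```text
clock: 1.4
tool_pos: [0.3712, -0.242, 0.2389]
eef_rot: [0.992, 0.124, 0.0, 0.001]
contact_force: [0.0, -0.8, -0.4]
opening: 1.001
finger_force: 0.0
```

send_rows:
  targets:
    - [[0.45,-1,0.1],[0,0,0]]
    - [[0.45,-1,0.1],[0,0,0]]
    - [[0.45,-1,0.13],[0,0,0]]
    - [[0.45,-1,0.13],[0,0,0]]
    - [[0.45,-1,0.13],[0,0,0]]
    - [[0.45,-1,0.13],[0,0,0]]
    - [[0.45,-1,0.13],[0,0,0]]
    - [[0.45,-1,0.13],[0,0,0]]
    - [[0.45,-1,0.13],[0,0,0]]

```text
clock: 2.52
tool_pos: [0.4279, 0.0809, 0.1998]
eef_rot: [0.992, 0.122, -0.0, 0.0]
contact_force: [-0.3, 0.1, 0.2]
opening: 0.999
finger_force: 0.0
```

```bash
cat >> h.py <<'E'
def look(name,col,hh,amin=600):
    st=get_state();T=pose(st);s=snapshot("wrist");cv2.imwrite(f"pics/{name}.png",s["img"]);C=cam(s,T)
    print("t",round(st["clock"],2))
    for b in blobs(s["img"],*col,amin):
        p=cen(b);print(p.round(1),cv2.contourArea(b),cv2.boundingRect(b),"->",cast(s,C,p,hh/2)[0].round(4))
    return s,C
E
python3 - <<'E'
from h import *
s,C=look("w1",BROWN,.05)
plan((.427,.083,.2,14.2))
E
```

```text
t 2.52
[498.5 195. ] 1188.5 (477, 167, 35, 58) -> [ 0.4708 -0.2156]
[255.9 173.9] 1567.0 (233, 150, 47, 48) -> [0.4236 0.0796]
[129.3 126.9] 1934.0 (103, 105, 55, 46) -> [0.4417 0.229 ]
[459.1  46.2] 2999.5 (418, 0, 85, 93) -> [ 0.611  -0.0949]
now [0.4279 0.0812 0.1998] yaw 14.1 tilt 0.04
[[-0.0014, -0.0065, -0.0005], [0.0002, 0.0, -0.0007]] * 0.0 turn rows 0.0
```

View pics/w1.png

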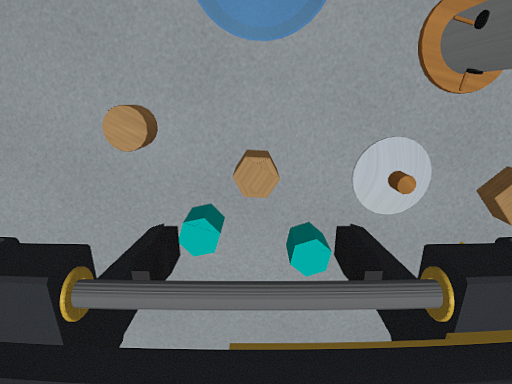

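The wrist view shows the brown hex at (256,174), the cake (129,127), the roof (392,175) with knob, the square (498,195), the feeder at upper right, and two turquoise hexes at (202,231) and (309,250).

```bash
cat >> h.py <<'E'
def topface(s,C,near,hh,col=BROWN,name=None):
    """bright top face: world contour at height hh"""
    b=min(blobs(s["img"],*col,300),key=lambda c:np.linalg.norm(cen(c)-near))
    m=np.zeros(s["img"].shape[:2],np.uint8);cv2.drawContours(m,[b],-1,255,-1)
    v=cv2.GaussianBlur(s["img"],(3,3),0).max(2)
    th,_=cv2.threshold(v[m>0].reshape(-1,1),0,255,cv2.THRESH_OTSU)
    t=((v>th)&(m>0)).astype(np.uint8)*255;t=cv2.morphologyEx(t,cv2.MORPH_OPEN,np.ones((3,3)))
    c=max(cv2.findContours(t,cv2.RETR_EXTERNAL,cv2.CHAIN_APPROX_NONE)[0],key=cv2.contourArea)
    w=cast(s,C,cv2.convexHull(c)[:,0],hh);h=(w*1e4).astype(np.float32)
    mm=cv2.moments(h);ctr=np.array([mm["m10"],mm["m01"]])/mm["m00"]/1e4
    r=[(np.ptp(w@[np.cos(a),np.sin(a)])*1e3,np.degrees(a)) for a in np.radians(np.arange(0,180,2))]
    print("otsu",th,"area mm2",cv2.contourArea(h)/100,"top centre",ctr.round(4))
    return ctr,r
E
python3 - <<'E'
from h import *
T=pose();s=snapshot("wrist");C=cam(s,T)
c,r=topface(s,C,(256,174),.05)
print([(int(a),round(w,1)) for w,a in r[::3]])
w=np.array([x[0] for x in r]);ph=np.angle((w*np.exp(-6j*np.radians(np.arange(0,180,2)))).sum())
print("flat normals at",(-np.degrees(ph)+180)/6%60,"expected area",.866*44**2)
for n,p in(("turq",(200,238)),("turq",(313,257))): print(n,cast(s,C,p,.05))
c2,_=topface(s,C,(129,127),.036);print("circle area",np.pi*625)
print("saucer etc feeder rough")
E
```

```text
otsu 130.0 area mm2 1615.7520300093292 top centre [0.4259 0.0802]
[(0, np.float64(46.7)), (6, np.float64(44.9)), (12, np.float64(43.6)), (18, np.float64(45.4)), (24, np.float64(47.3)), (29, np.float64(48.7)), (36, np.float64(49.5)), (42, np.float64(49.8)), (48, np.float64(49.5)), (54, np.float64(48.7)), (59, np.float64(47.4)), (66, np.float64(45.5)), (72, np.float64(43.6)), (78, np.float64(45.4)), (84, np.float64(46.9)), (90, np.float64(47.8)), (96, np.float64(48.2)), (102, np.float64(48.1)), (108, np.float64(47.9)), (114, np.float64(47.4)), (119, np.float64(46.4)), (126, np.float64(44.9)), (132, np.float64(43.6)), (138, np.float64(45.6)), (144, np.float64(47.3)), (150, np.float64(48.4)), (156, np.float64(49.0)), (162, np.float64(49.1)), (168, np.float64(48.7)), (174, np.float64(48.0))]
flat normals at 11.251608684497915 expected area 1676.576
turq [[0.34116779 0.12502985]]
turq [[ 0.34905315 -0.00737159]]
otsu 127.0 area mm2 1792.872350217104 top centre [0.4411 0.2297]
circle area 1963.4954084936207
saucer etc feeder rough
```

Run:
```python
from h import *
plan((.4265,.0815,.08,-18),(.4265,.0815,.0155,-18))
```

```text
now [0.4279 0.0815 0.1998] yaw 14.1 tilt 0.03
[[-0.0044, -0.0013, 0.3995], [0.0001, -0.0001, 0.1784]] * 1.9 turn rows 3.0
[[-0.0044, -0.0014, 0.6145], [0.0001, -0.0001, 0.1784]] * 1.0 turn rows 3.0
```

send_rows:
  targets:
    - [[-0.0044,-0.0013,0.1],[0,0,0.06]]
    - [[-0.0044,-0.0013,0.2],[0,0,0.12]]
    - [[-0.0044,-0.0013,0.3],[0,0,0.178]]
    - [[-0.0044,-0.0013,0.4],[0,0,0.178]]
    - [[-0.0044,-0.0013,0.48],[0,0,0.178]]
    - [[-0.0044,-0.0013,0.55],[0,0,0.178]]
    - [[-0.0044,-0.0013,0.6],[0,0,0.178]]
    - [[-0.0044,-0.0013,0.614],[0,0,0.178]]
    - [[-0.0044,-0.0013,0.614],[0,0,0.178]]
    - [[-0.0044,-0.0013,0.614],[0,0,0.178]]

```text
clock: 3.88
tool_pos: [0.4358, 0.0842, 0.0228]
eef_rot: [0.988, -0.156, -0.008, 0.003]
contact_force: [-0.1, 0.4, -0.6]
opening: 0.996
finger_force: 0.0
```

send_rows:
  targets:
    - [[0,0,0],[0,0,0]]
    - [[0,0,0],[0,0,0]]
    - [[0,0,0],[0,0,0]]
    - [[0,0,0],[0,0,0]]
    - [[0,0,0],[0,0,0]]
    - [[0,0,0],[0,0,0]]
    - [[0,0,0],[0,0,0]]
    - [[0,0,0],[0,0,0]]
  fingers: 0.3
  newtons: 15

```text
clock: 4.88
tool_pos: [0.4355, 0.0846, 0.0231]
eef_rot: [0.988, -0.155, -0.008, 0.003]
contact_force: [-0.0, -1.2, 3.1]
opening: 0.497
finger_force: 15.0
```

Run:
```python
from h import *
print(get_state()["q"].round(3))
plan((.4365,.085,.18,-18),)
```

```text
[-0.321  0.91   0.044  2.226 -1.     0.043 -1.176]
now [0.4355 0.0846 0.0231] yaw -17.8 tilt 0.99
[[-0.0052, 0.0021, -0.5231], [0.0027, 0.0048, 0.0011]] * 2.5 turn rows 0.1
```

send_rows:
  targets:
    - [[0,0,-0.05],[0,0,0]]
    - [[0,0,-0.15],[0,0,0]]
    - [[0,0,-0.3],[0,0,0]]
    - [[0,0,-0.45],[0,0,0]]
    - [[0,0,-0.58],[0,0,0]]
    - [[0.05,0,-0.58],[0,0,0]]
    - [[0.05,0,-0.58],[0,0,0]]
    - [[0.05,0,-0.58],[0,0,0]]

```text
clock: 5.88
tool_pos: [0.4518, 0.0807, 0.1954]
eef_rot: [0.988, -0.155, -0.01, 0.003]
contact_force: [0.0, 0.6, 0.1]
opening: 0.499
finger_force: 15.0
```

Run:
```python
from h import *
st=get_state();print(st["q"].round(3),st["opening"],st["finger_force"],st["contact_force"])
s,C=look("w2",BROWN,.05)
plan((.6253,-.1119,.2,-18),(.6253,-.1119,.127,-18))
b=min(blobs(s["img"],*BROWN,300),key=lambda c:np.linalg.norm(cen(c)-(256,250)));print(cen(b))
```

```text
[-0.676  0.657  0.664  2.104 -0.69   0.631 -1.407] 0.49918263092822013 14.999883660889282 [0.03820936 0.62921466 0.06752693]
t 5.88
[256.7 246.7] 5775.5 (210, 201, 95, 80) -> [0.3567 0.1084]
[139.2 213.4] 1673.5 (115, 190, 49, 48) -> [0.4422 0.2281]
[501.5  64.8] 859.5 (485, 35, 27, 55) -> [ 0.4804 -0.2071]
now [0.4517 0.0806 0.1955] yaw -17.8 tilt 1.18
[[0.7469, 0.4341, -0.0244], [0.0031, 0.0058, 0.0011]] * 4.1 turn rows 0.1
[[0.7513, 0.4318, 0.2189], [0.0031, 0.0058, 0.0011]] * 1.2 turn rows 0.1
[256.72937294 246.74539092]
```

View pics/w2.png

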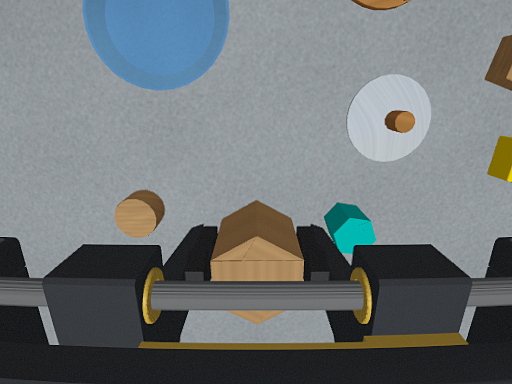

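The block is held upright, with its near top corner at (257,237). From that I get its offset in the tool frame.

Run:
```python
from h import *
s=snapshot("wrist");C=np.array(s["T_tool_cam"])
print("front/back top corner in tool",cast(s,C,[(257,237),(257,323),(213,262),(302,262)],-.027), "bottom front", cast(s,C,(257,201),.0229))
```

```text
front/back top corner in tool [[ 0.01559288  0.00087002]
 [-0.03310025  0.00090496]
 [ 0.00252771 -0.01990738]
 [ 0.00251827  0.02214663]] bottom front [[0.0157229  0.00096652]]
```

Run:
```python
from h import *
plan((.634,-.1147,.2,-18),(.634,-.1147,.134,-18))
```

```text
now [0.4518 0.0805 0.1957] yaw -17.8 tilt 1.15
[[0.7769, 0.4341, -0.0241], [0.003, 0.0056, 0.0011]] * 4.3 turn rows 0.1
[[0.7808, 0.432, 0.1959], [0.003, 0.0056, 0.0011]] * 1.1 turn rows 0.1
```

send_rows:
  targets:
    - [[0.1,0.06,-0.024],[0,0,0]]
    - [[0.25,0.14,-0.024],[0.003,0.0056,0.001]]
    - [[0.4,0.22,-0.024],[0.003,0.0056,0.001]]
    - [[0.55,0.31,-0.024],[0.003,0.0056,0.001]]
    - [[0.68,0.38,-0.024],[0.003,0.0056,0.001]]
    - [[0.777,0.434,-0.024],[0.003,0.0056,0.001]]
    - [[0.777,0.434,-0.024],[0.003,0.0056,0.001]]
    - [[0.777,0.434,-0.024],[0.003,0.0056,0.001]]
    - [[0.777,0.434,-0.024],[0.003,0.0056,0.001]]
    - [[0.777,0.434,-0.024],[0.003,0.0056,0.001]]

```text
clock: 7.22
tool_pos: [0.6347, -0.1133, 0.2015]
eef_rot: [0.988, -0.156, 0.001, -0.001]
contact_force: [-0.0, 0.0, -1.2]
opening: 0.501
finger_force: 15.0
```

Run:
```python
from h import *
s,C=look("w3",BROWN,.05)
t=snapshot("top");cv2.imwrite("pics/t3.png",t["img"])
plan((.634,-.1147,.134,-18))
a=cv2.resize(t["img"][80:200,240:400],None,fx=3,fy=3)
cv2.imwrite("pics/m3.png",cv2.vconcat([cv2.resize(s["img"],(480,360)),a[:230]]))
```

```text
t 7.22
[256.7 246.6] 5797.0 (210, 201, 94, 80) -> [ 0.5417 -0.0839]
[259.1 161. ] 1928.5 (214, 131, 95, 55) -> [ 0.6442 -0.1199]
now [ 0.6349 -0.1138  0.2016] yaw -17.9 tilt 0.15
[[-0.0026, 0.0042, 0.2253], [-0.0004, -0.0007, 0.0004]] * 1.1 turn rows 0.0
```

View pics/m3.png

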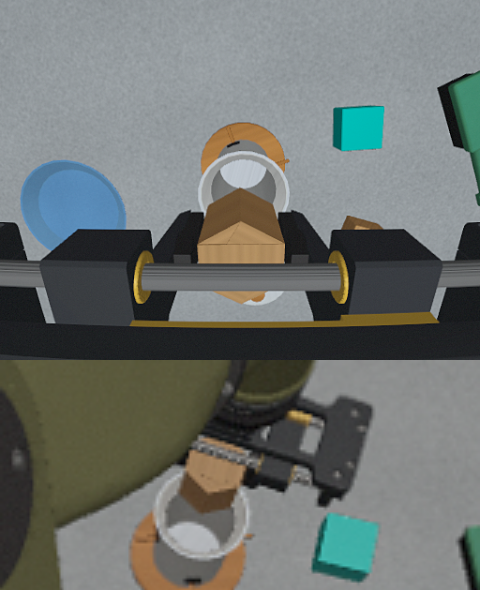

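Run:
```python
from h import *
T=pose();s=snapshot("wrist");C=cam(s,T)
k=512/480
l,r,t=cast(s,C,[(199*k,188*k),(289*k,188*k),(244*k,151*k)],.122);ax=T[:2,0]
print(l,r,np.linalg.norm(l-r),"centre lateral",(l+r)/2,"from far point",t-ax*.0415)
print("edge tool y:",(T[:2,1]@((l+r)/2-T[:2,3])),"block y .0009")
```

```text
[ 0.64289385 -0.07821341] [ 0.61831179 -0.1543404 ] 0.07999747958946457 centre lateral [ 0.63060282 -0.11627691] from far point [ 0.62286943 -0.11362863]
edge tool y: 0.0037084975429657746 block y .0009
```

send_rows:
  targets:
    - [[-0.0055,0.008,0.06],[0,0,0]]
    - [[-0.0055,0.008,0.12],[0,0,0]]
    - [[-0.0055,0.008,0.18],[0,0,0]]
    - [[-0.0055,0.008,0.225],[0,0,0]]
    - [[-0.0055,0.008,0.225],[0,0,0]]
    - [[-0.0055,0.008,0.225],[0,0,0]]
    - [[-0.0055,0.008,0.225],[0,0,0]]

```text
clock: 8.25
tool_pos: [0.6335, -0.1165, 0.1347]
eef_rot: [0.988, -0.156, 0.002, -0.0]
contact_force: [1.0, 1.0, -0.2]
opening: 0.498
finger_force: 15.0
```

send_rows:
  targets:
    - [[0,0,0],[0,0,0]]
    - [[0,0,0],[0,0,0]]
    - [[0,0,0],[0,0,0]]
    - [[0,0,0],[0,0,0]]
    - [[0,0,0],[0,0,0]]
    - [[0,0,0],[0,0,0]]
  fingers: 1

```text
clock: 9.0
tool_pos: [0.6329, -0.1162, 0.1339]
eef_rot: [0.988, -0.156, 0.001, -0.0]
contact_force: [-0.7, 0.9, 0.7]
opening: 0.998
finger_force: 0.0
```

Run:
```python
from h import *
s,C=look("w4",BROWN,.05)
print(get_state()["opening"])
plan((.6253,-.1119,.215),(.46,.1,.215,40),(.4432,.2325,.2,40))
```

```text
t 9.0
[259.  213.1] 1816.0 (231, 193, 58, 45) -> [ 0.6073 -0.111 ]
[257.3 174.6] 3170.5 (201, 136, 118, 70) -> [ 0.6436 -0.121 ]
1.0004760075111472
now [ 0.6329 -0.1162  0.134 ] yaw -18.0 tilt 0.15
[[-0.028, -0.0061, -0.2702], [-0.0003, -0.0008, 0.0]] * 1.3 turn rows 0.0
[[-0.77, -0.5081, -0.2715], [0.0001, -0.0008, -0.322]] * 4.3 turn rows 5.4
[[-0.9596, -0.9109, -0.2216], [0.0001, -0.0008, -0.322]] * 2.2 turn rows 5.4
```

View pics/w4.png

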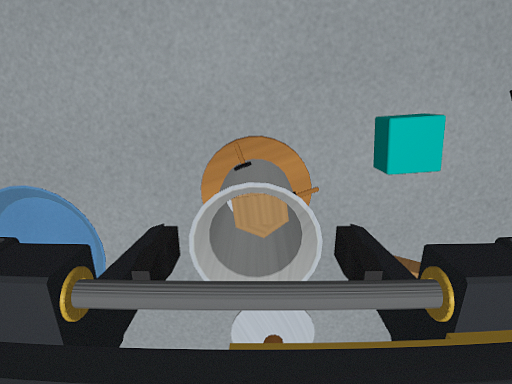

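The hex stands at the bottom of the tube (260,213), and the rim ellipse is centred near (256,232). Next is the round cake.

send_rows:
  targets:
    - [[-0.01,0,-0.14],[0,0,0]]
    - [[-0.03,0,-0.27],[0,0,0]]
    - [[-0.15,-0.09,-0.27],[0,0,-0.05]]
    - [[-0.3,-0.2,-0.27],[0,0,-0.1]]
    - [[-0.45,-0.3,-0.27],[0,0,-0.15]]
    - [[-0.6,-0.4,-0.27],[0,0,-0.2]]
    - [[-0.77,-0.5,-0.25],[0,0,-0.267]]
    - [[-0.85,-0.65,-0.24],[0,0,-0.267]]
    - [[-0.9,-0.8,-0.23],[0,0,-0.267]]
    - [[-0.95,-0.91,-0.22],[0,0,-0.267]]
    - [[-0.95,-0.91,-0.22],[0,0,-0.267]]
    - [[-0.95,-0.91,-0.22],[0,0,-0.267]]

```text
clock: 10.55
tool_pos: [0.446, 0.2304, 0.1997]
eef_rot: [0.966, 0.259, 0.001, 0.001]
contact_force: [-0.8, -0.6, 1.0]
opening: 0.997
finger_force: 0.0
```

Run:
```python
from h import *
print(get_state()["q"].round(2))
s,C=look("w5",BROWN,.036)
c,r=topface(s,C,(256,174),.036)
plan((*c,.08,30),(*c,.014,30))
```

```text
[-0.86  0.64  0.48  2.   -0.49  0.62 -1.1 ]
t 10.55
[253.7 173.9] 1528.0 (232, 151, 44, 46) -> [0.4396 0.2294]
otsu 133.0 area mm2 1795.0279329258203 top centre [0.4411 0.2302]
now [0.4462 0.2298 0.1998] yaw 30.0 tilt 0.18
[[-0.0149, -0.0104, 0.3991], [0.0007, -0.0007, -0.0002]] * 1.9 turn rows 0.0
[[-0.0154, -0.0109, 0.6191], [0.0007, -0.0007, -0.0002]] * 1.1 turn rows 0.0
```

send_rows:
  targets:
    - [[-0.012,-0.0125,0.15],[0,0,0]]
    - [[-0.012,-0.0125,0.3],[0,0,0]]
    - [[-0.012,-0.0125,0.4],[0,0,0]]
    - [[-0.012,-0.0125,0.48],[0,0,0]]
    - [[-0.012,-0.0125,0.55],[0,0,0]]
    - [[-0.012,-0.0125,0.6],[0,0,0]]
    - [[-0.012,-0.0125,0.618],[0,0,0]]
    - [[-0.012,-0.0125,0.618],[0,0,0]]
    - [[-0.012,-0.0125,0.618],[0,0,0]]

```text
clock: 11.72
tool_pos: [0.4417, 0.2329, 0.0147]
eef_rot: [0.966, 0.26, 0.002, 0.0]
contact_force: [-0.2, 0.1, 0.2]
opening: 0.999
finger_force: 0.0
```

send_rows:
  targets:
    - [[0,0,0],[0,0,0]]
    - [[0,0,0],[0,0,0]]
    - [[0,0,0],[0,0,0]]
    - [[0,0,0],[0,0,0]]
    - [[0,0,0],[0,0,0]]
    - [[0,0,0],[0,0,0]]
    - [[0,0,0],[0,0,0]]
  fingers: 0.3
  newtons: 15

```text
clock: 12.6
tool_pos: [0.4414, 0.2328, 0.0142]
eef_rot: [0.966, 0.26, 0.001, 0.0]
contact_force: [-0.1, -0.3, 1.1]
opening: 0.563
finger_force: 15.0
```

Run:
```python
from h import *
plan((.4414,.2328,.2,30),(.6242,-.1128,.2,0))
```

```text
now [0.4414 0.2328 0.0142] yaw 30.1 tilt 0.16
[[0.0014, 0.0007, -0.6194], [0.0004, -0.0008, 0.0005]] * 3.0 turn rows 0.0
[[-0.049, 1.3029, -0.6179], [0.0002, -0.0009, 0.1672]] * 6.3 turn rows 2.8
```

send_rows:
  targets:
    - [[0,0,-0.1],[0,0,0]]
    - [[0,0,-0.25],[0,0,0]]
    - [[0,0,-0.4],[0,0,0]]
    - [[0,0,-0.55],[0,0,0]]
    - [[0,0.1,-0.63],[0,0,0]]
    - [[-0.01,0.25,-0.63],[0,0,0.03]]
    - [[-0.02,0.4,-0.63],[0,0,0.06]]
    - [[-0.02,0.55,-0.63],[0,0,0.09]]
    - [[-0.03,0.7,-0.63],[0,0,0.13]]
    - [[-0.04,0.85,-0.63],[0,0,0.167]]
    - [[-0.045,0.95,-0.63],[0,0,0.167]]
    - [[-0.045,0.95,-0.63],[0,0,0.167]]

```text
clock: 14.1
tool_pos: [0.5724, -0.0234, 0.2033]
eef_rot: [1.0, -0.002, 0.001, 0.001]
contact_force: [-0.3, 0.6, -0.3]
opening: 0.567
finger_force: 15.0
```

Run:
```python
from h import *
plan((.6242,-.1128,.2,0))
s=snapshot("wrist");cv2.imwrite("pics/w6.png",s["img"])
b=max(blobs(s["img"],*BROWN,1500),key=lambda c:cen(c)[1]);print(cv2.boundingRect(b))
x,y,w,h=cv2.boundingRect(b);print("cake bottom front in tool",cast(s,np.array(s["T_tool_cam"]),(x+w/2,y),.0142))
```

```text
now [ 0.5724 -0.0234  0.2033] yaw -0.2 tilt 0.19
[[0.1738, 0.2972, 0.012], [0.0005, -0.0009, -0.0011]] * 1.7 turn rows 0.0
(207, 195, 100, 86)
cake bottom front in tool [[0.02224946 0.00095908]]
```

send_rows:
  targets:
    - [[0.06,0.1,0.012],[0,0,0]]
    - [[0.12,0.2,0.012],[0,0,0]]
    - [[0.181,0.297,0.012],[0,0,0]]
    - [[0.181,0.297,0.012],[0,0,0]]
    - [[0.181,0.297,0.012],[0,0,0]]
    - [[0.181,0.297,0.012],[0,0,0]]

```text
clock: 14.9
tool_pos: [0.6259, -0.1072, 0.1996]
eef_rot: [1.0, 0.002, 0.001, -0.001]
contact_force: [-0.1, -0.2, -1.0]
opening: 0.563
finger_force: 15.0
```

Run:
```python
from h import *
T=pose();s=snapshot("wrist");C=cam(s,T);cv2.imwrite("pics/w7.png",s["img"])
plan((.6262,-.1128,.131,0))
```

```text
now [ 0.626  -0.1076  0.1998] yaw 0.2 tilt 0.14
[[0.0001, 0.0178, 0.2292], [-0.0005, -0.0006, 0.0009]] * 1.1 turn rows 0.0
```

View pics/w7.png

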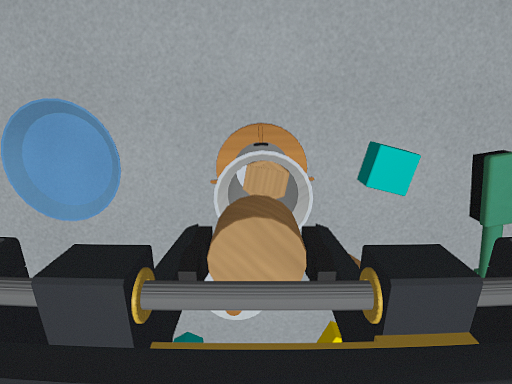

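The cake is held upright at (257,245), with the rim centred at column 264. The planned shift matches that, so I lower it and release.

send_rows:
  targets:
    - [[0,0.017,0.06],[0,0,0]]
    - [[0,0.017,0.12],[0,0,0]]
    - [[0,0.017,0.18],[0,0,0]]
    - [[0,0.017,0.225],[0,0,0]]
    - [[0,0.017,0.229],[0,0,0]]
    - [[0,0.017,0.229],[0,0,0]]
    - [[0,0.017,0.229],[0,0,0]]

```text
clock: 15.82
tool_pos: [0.6271, -0.1149, 0.132]
eef_rot: [1.0, 0.0, 0.002, 0.0]
contact_force: [-0.5, 0.9, -1.0]
opening: 0.563
finger_force: 15.0
```

send_rows:
  targets:
    - [[0,0,0],[0,0,0]]
    - [[0,0,0],[0,0,0]]
    - [[0,0,0],[0,0,0]]
    - [[0,0,0],[0,0,0]]
    - [[0,0,0],[0,0,0]]
    - [[0,0,0],[0,0,0]]
    - [[-0.1,0,-0.15],[0,0,0]]
    - [[-0.2,0,-0.25],[0,0,0]]
    - [[-0.3,0,-0.3],[0,0,0]]
    - [[-0.3,0,-0.3],[0,0,0]]
    - [[-0.3,0,-0.3],[0,0,0]]
  fingers: 1

```text
clock: 17.2
tool_pos: [0.5374, -0.1144, 0.2208]
eef_rot: [1.0, 0.001, 0.002, -0.0]
contact_force: [-0.2, -0.1, 0.5]
opening: 0.999
finger_force: 0.0
```

Run:
```python
from h import *
T=pose();s=snapshot("wrist");C=cam(s,T);cv2.imwrite("pics/w8.png",s["img"])
plan((.46,-.0785,.2,0))
```

```text
now [ 0.5374 -0.1144  0.2205] yaw 0.1 tilt 0.16
[[-0.2581, -0.12, 0.0675], [-0.0001, -0.0009, 0.0006]] * 1.4 turn rows 0.0
```

View pics/w8.png

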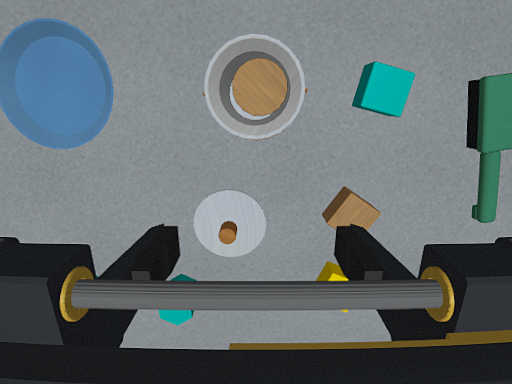

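The cake lies flat inside the tube at (259,88). The rim ellipse is at about (255,87), the roof disc at (230,223) and the square at (351,212).

Run:
```python
from h import *
T=pose();s=snapshot("wrist");C=cam(s,T)
print("rim",cast(s,C,[(255.5,87)],.122),cast(s,C,[(205,88),(306,88),(255,35),(255,139)],.122).round(4))
print("roof disc",cast(s,C,[(230,223.5)],.016))
for b in blobs(s["img"],*BROWN,100): print(cen(b).round(1),cv2.boundingRect(b),cast(s,C,cen(b),.0405),cast(s,C,cen(b),.017))
plan((.462,-.0785,.2,0))
```

```text
rim [[ 0.62453091 -0.11405239]] [[ 0.6238 -0.073 ]
 [ 0.624  -0.1551]
 [ 0.6634 -0.1136]
 [ 0.5825 -0.1137]]
roof disc [[ 0.45893619 -0.08010534]]
[227.7 232.4] (219, 221, 18, 23) [[ 0.45761141 -0.07934548]] [[ 0.44655381 -0.07679072]]
[349.9 212. ] (322, 187, 59, 44) [[ 0.4848813  -0.22943784]] [[ 0.47578604 -0.23768372]]
[259.6  86.4] (233, 58, 55, 58) [[ 0.6295308  -0.11816191]] [[ 0.63084452 -0.11840038]]
now [ 0.5373 -0.1144  0.2203] yaw 0.1 tilt 0.14
[[-0.2511, -0.1202, 0.0671], [-0.0, -0.0008, 0.0006]] * 1.4 turn rows 0.0
```

send_rows:
  targets:
    - [[-0.1,-0.05,0.06],[0,0,0]]
    - [[-0.2,-0.1,0.12],[0,0,0]]
    - [[-0.262,-0.118,0.2],[0,0,0]]
    - [[-0.262,-0.118,0.3],[0,0,0]]
    - [[-0.262,-0.118,0.3],[0,0,0]]
    - [[-0.262,-0.118,0.3],[0,0,0]]
    - [[-0.262,-0.118,0.3],[0,0,0]]

```text
clock: 18.18
tool_pos: [0.459, -0.0797, 0.1315]
eef_rot: [1.0, 0.0, 0.002, 0.0]
contact_force: [0.3, -0.1, 0.2]
opening: 1.002
finger_force: 0.0
```

Run:
```python
from h import *
print(get_state()["q"].round(2))
T=pose();s=snapshot("wrist");C=cam(s,T);cv2.imwrite("pics/w9.png",s["img"])
for b in blobs(s["img"],*BROWN,100): print(cen(b).round(1),cv2.boundingRect(b),cast(s,C,cen(b),.0405))
plan((.4585,-.079,.031,0))
```

```text
[-0.17  0.72  0.39  2.16 -0.73  0.39 -0.74]
[255.2 194.2] (243, 179, 25, 31) [[ 0.45743377 -0.07932797]]
[424.6 170. ] (381, 134, 88, 76) [[ 0.4793704  -0.22568173]]
[294.6  26.1] (231, 0, 129, 63) [[ 0.58992598 -0.10900054]]
now [ 0.4588 -0.0796  0.1315] yaw 0.0 tilt 0.25
[[-0.0026, -0.0022, 0.3351], [0.0001, -0.0014, 0.0002]] * 1.6 turn rows 0.0
```

send_rows:
  targets:
    - [[-0.002,-0.002,0.1],[0,0,0]]
    - [[-0.002,-0.002,0.18],[0,0,0]]
    - [[-0.002,-0.002,0.24],[0,0,0]]
    - [[-0.002,-0.002,0.29],[0,0,0]]
    - [[-0.002,-0.002,0.32],[0,0,0]]
    - [[-0.002,-0.002,0.33],[0,0,0]]
    - [[-0.002,-0.002,0.33],[0,0,0]]
    - [[-0.002,-0.002,0.33],[0,0,0]]

```text
clock: 19.23
tool_pos: [0.458, -0.0788, 0.0323]
eef_rot: [1.0, 0.0, 0.002, 0.0]
contact_force: [0.3, -0.3, -0.0]
opening: 0.999
finger_force: 0.0
```

Run:
```python
from h import *
print(get_state()["q"].round(2));plan((.4585,-.079,.031,0))
```

```text
[ 0.02  0.89  0.09  2.19 -0.87  0.09 -0.63]
now [ 0.458  -0.0788  0.0323] yaw 0.0 tilt 0.19
[[0.0017, 0.0006, 0.0042], [0.0, -0.0011, 0.0002]] * 0.0 turn rows 0.0
```

Reached. I close on the knob and lift.

send_rows:
  targets:
    - [[0,0,0],[0,0,0]]
    - [[0,0,0],[0,0,0]]
    - [[0,0,0],[0,0,0]]
    - [[0,0,0],[0,0,0]]
    - [[0,0,0],[0,0,0]]
    - [[0,0,0],[0,0,0]]
    - [[0,0,0],[0,0,0]]
    - [[0,0,0],[0,0,0]]
    - [[0,0,0],[0,0,0]]
    - [[0,0,0],[0,0,0]]
  fingers: 0.05
  newtons: 25

```text
clock: 20.48
tool_pos: [0.4577, -0.0787, 0.0318]
eef_rot: [1.0, 0.0, 0.001, -0.0]
contact_force: [-0.5, -0.3, 0.1]
opening: 0.235
finger_force: 25.0
```

send_rows:
  targets:
    - [[0,0,-0.05],[0,0,0]]
    - [[0,0,-0.15],[0,0,0]]
    - [[0,0,-0.3],[0,0,0]]
    - [[0,0,-0.45],[0,0,0]]
    - [[0,0,-0.6],[0,0,0]]
    - [[0.1,0.02,-0.6],[0,0,0]]
    - [[0.25,0.05,-0.6],[0,0,0]]
    - [[0.4,0.09,-0.6],[0,0,0]]
    - [[0.4,0.1,-0.6],[0,0,0]]
    - [[0.4,0.1,-0.6],[0,0,0]]
    - [[0.4,0.1,-0.6],[0,0,0]]

```text
clock: 21.85
tool_pos: [0.5757, -0.1083, 0.2119]
eef_rot: [1.0, -0.0, 0.0, -0.001]
contact_force: [-0.1, 0.1, -1.0]
opening: 0.247
finger_force: 25.0
```

Run:
```python
from h import *
T=pose();s=snapshot("wrist");C=cam(s,T);cv2.imwrite("pics/w10.png",s["img"])
plan((.625,-.1135,.215,0))
```

```text
now [ 0.5761 -0.1083  0.2121] yaw 0.0 tilt 0.1
[[0.1632, 0.0174, -0.0094], [-0.0003, -0.0005, 0.0001]] * 0.8 turn rows 0.0
```

View pics/w10.png

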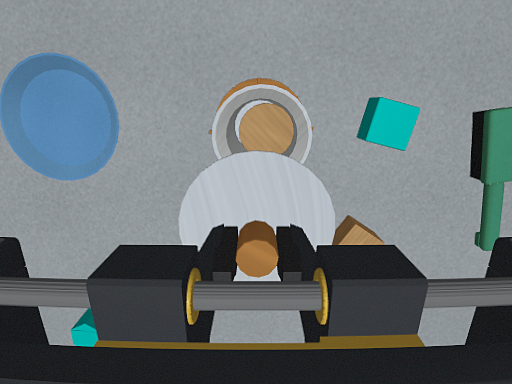

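The roof is held level: disc at columns 179–334, top edge at row 151. The rim beyond it is centred near column 261.

Run:
```python
from h import *
T=pose();s=snapshot("wrist");C0=np.array(s["T_tool_cam"]);C=cam(s,T)
print("roof front",cast(s,C0,(256.5,151),.0165)-[.048,0],"knob top",cast(s,C0,(257,264),-.021))
a=cast(s,C,[(211.5,133),(312,133),(262,84)],.122);print(a.round(4),"rim",a[2]-[.0415,0],(a[0]+a[1])/2)
```

```text
roof front [[-0.00013074  0.00065968]] knob top [[-0.00239537  0.00090294]]
[[ 0.6269 -0.0722]
 [ 0.627  -0.1541]
 [ 0.6648 -0.1131]] rim [ 0.62331961 -0.1131362 ] [ 0.62695216 -0.11315254]
```

send_rows:
  targets:
    - [[0.06,0.006,0],[0,0,0]]
    - [[0.12,0.012,0],[0,0,0]]
    - [[0.163,0.015,0],[0,0,0]]
    - [[0.163,0.015,0],[0,0,0]]
    - [[0.163,0.015,0],[0,0,0]]
    - [[0.163,0.015,0.07],[0,0,0]]
    - [[0.163,0.015,0.1],[0,0,0]]
    - [[0.163,0.015,0.1],[0,0,0]]
    - [[0.163,0.015,0.1],[0,0,0]]

```text
clock: 23.08
tool_pos: [0.6265, -0.1135, 0.1829]
eef_rot: [1.0, 0.0, 0.002, 0.0]
contact_force: [-0.5, -0.4, -2.1]
opening: 0.238
finger_force: 25.0
```

Run:
```python
from h import *
plan((.625,-.1125,.1405,0))
```

```text
now [ 0.6265 -0.1135  0.1829] yaw 0.0 tilt 0.2
[[-0.0053, -0.0033, 0.1413], [0.0001, -0.0011, 0.0002]] * 0.7 turn rows 0.0
```

send_rows:
  targets:
    - [[-0.005,-0.003,0.04],[0,0,0]]
    - [[-0.005,-0.003,0.08],[0,0,0]]
    - [[-0.005,-0.003,0.11],[0,0,0]]
    - [[-0.005,-0.003,0.13],[0,0,0]]
    - [[-0.005,-0.003,0.138],[0,0,0]]
    - [[-0.005,-0.003,0.138],[0,0,0]]
    - [[-0.005,-0.003,0.138],[0,0,0]]

```text
clock: 23.95
tool_pos: [0.6251, -0.1124, 0.1412]
eef_rot: [1.0, 0.0, 0.002, 0.0]
contact_force: [0.1, -0.0, -0.2]
opening: 0.241
finger_force: 25.0
```

send_rows:
  targets:
    - [[0,0,0.004],[0,0,0]]
    - [[0,0,0.008],[0,0,0]]
    - [[0,0,0.008],[0,0,0]]
    - [[0,0,0.008],[0,0,0]]

```text
clock: 24.45
tool_pos: [0.6251, -0.1124, 0.1398]
eef_rot: [1.0, 0.0, 0.002, -0.0]
contact_force: [-1.9, 2.5, 6.6]
opening: 0.241
finger_force: 25.0
```

Contact felt. I release and rise.

send_rows:
  targets:
    - [[0,0,0],[0,0,0]]
    - [[0,0,0],[0,0,0]]
    - [[0,0,0],[0,0,0]]
    - [[0,0,0],[0,0,0]]
    - [[0,0,0],[0,0,0]]
    - [[0,0,-0.05],[0,0,0]]
    - [[0,0,-0.15],[0,0,0]]
    - [[-0.1,0,-0.28],[0,0,0]]
    - [[-0.25,0,-0.3],[0,0,0]]
    - [[-0.35,0,-0.3],[0,0,0]]
    - [[-0.35,0,-0.3],[0,0,0]]
    - [[-0.35,0,-0.3],[0,0,0]]
  fingers: 1

```text
clock: 25.95
tool_pos: [0.5211, -0.1124, 0.2289]
eef_rot: [1.0, 0.001, 0.003, 0.0]
contact_force: [0.3, 0.2, -0.6]
opening: 1.0
finger_force: 0.0
```

Run:
```python
from h import *
T=pose();s=snapshot("wrist");C=cam(s,T);cv2.imwrite("pics/w11.png",s["img"])
plan((.4755,-.237,.2,0))
```

```text
now [ 0.5213 -0.1124  0.2286] yaw 0.1 tilt 0.26
[[-0.1536, 0.4151, 0.0947], [0.0001, -0.0015, 0.0005]] * 2.2 turn rows 0.0
```

View pics/w11.png

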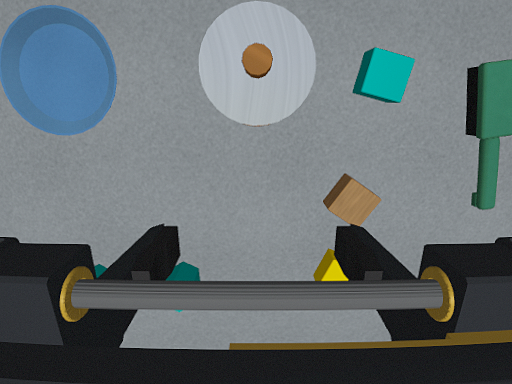

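The roof sits on the tube with its knob concentric (258,62 against disc 257,63). Now the brown square (352,202).

send_rows:
  targets:
    - [[-0.04,0.1,0.02],[0,0,0]]
    - [[-0.09,0.24,0.04],[0,0,0]]
    - [[-0.14,0.38,0.08],[0,0,0]]
    - [[-0.154,0.415,0.095],[0,0,0]]
    - [[-0.154,0.415,0.095],[0,0,0]]
    - [[-0.154,0.415,0.095],[0,0,0]]
    - [[-0.154,0.415,0.095],[0,0,0]]

```text
clock: 26.88
tool_pos: [0.4745, -0.2354, 0.1996]
eef_rot: [1.0, 0.002, 0.002, -0.0]
contact_force: [0.6, -0.9, 0.4]
opening: 0.998
finger_force: 0.0
```

Run:
```python
from h import *
s,C=look("w12",BROWN,.034)
c,r=topface(s,C,(256,175),.034)
w=np.array([x[0] for x in r]);a=np.radians(np.arange(0,180,2));ph=np.angle((w*np.exp(-4j*a)).sum())
nrm=(-np.degrees(ph)+180)/4%90
print("side normals",nrm,"min",min(r),"expected area 2500",get_state()["q"].round(2))
for b in blobs(s["img"],(20,90,60),(35,255,255),300): print("yellow",cast(s,C,cen(b),.017))
for y in (nrm-90,nrm): plan((*c,.08,y),(*c,.015,y))
```

```text
t 26.88
[258.1 171.2] 1961.0 (229, 141, 59, 61) -> [ 0.4722 -0.2379]
[155.9  45.2] 2692.5 (105, 0, 90, 86) -> [ 0.6091 -0.1288]
otsu 135.0 area mm2 2388.295751926899 top centre [ 0.4739 -0.2374]
side normals 56.363232575404055 min (np.float64(48.97118683599266), np.float64(146.0)) expected area 2500 [ 0.04  0.69  0.58  1.92 -0.58  0.7  -0.6 ]
yellow [[ 0.21831901 -0.42341775]]
yellow [[ 0.29989465 -0.48790438]]
yellow [[0.2977    0.0141342]]
yellow [[ 0.36148059 -0.22999178]]
now [ 0.4744 -0.2357  0.1996] yaw 0.2 tilt 0.18
[[-0.003, 0.0062, 0.3988], [-0.0005, -0.0009, 0.1878]] * 1.9 turn rows 3.2
[[-0.0036, 0.0063, 0.6154], [-0.0005, -0.0009, 0.1878]] * 1.0 turn rows 3.2
now [ 0.4744 -0.2357  0.1996] yaw 0.2 tilt 0.18
[[-0.003, 0.0062, 0.3988], [0.0003, -0.001, -0.3122]] * 1.9 turn rows 5.3
[[-0.0036, 0.0063, 0.6154], [0.0003, -0.001, -0.3122]] * 1.0 turn rows 5.3
```

send_rows:
  targets:
    - [[-0.002,0.005,0.1],[0,0,0.05]]
    - [[-0.002,0.005,0.2],[0,0,0.1]]
    - [[-0.002,0.005,0.3],[0,0,0.15]]
    - [[-0.002,0.005,0.38],[0,0,0.188]]
    - [[-0.002,0.005,0.45],[0,0,0.188]]
    - [[-0.002,0.005,0.53],[0,0,0.188]]
    - [[-0.002,0.005,0.59],[0,0,0.188]]
    - [[-0.002,0.005,0.613],[0,0,0.188]]
    - [[-0.002,0.005,0.613],[0,0,0.188]]
    - [[-0.002,0.005,0.613],[0,0,0.188]]

```text
clock: 28.18
tool_pos: [0.4739, -0.2385, 0.0163]
eef_rot: [0.957, -0.291, 0.002, -0.0]
contact_force: [-0.3, -0.4, -0.3]
opening: 1.0
finger_force: 0.0
```

send_rows:
  targets:
    - [[0,0,0],[0,0,0]]
    - [[0,0,0],[0,0,0]]
    - [[0,0,0],[0,0,0]]
    - [[0,0,0],[0,0,0]]
    - [[0,0,0],[0,0,0]]
    - [[0,0,0],[0,0,0]]
    - [[0,0,0],[0,0,0]]
  fingers: 0.3
  newtons: 15

```text
clock: 29.05
tool_pos: [0.4735, -0.2383, 0.0157]
eef_rot: [0.957, -0.291, 0.001, -0.001]
contact_force: [0.6, 1.2, 1.1]
opening: 0.563
finger_force: 15.0
```

Run:
```python
from h import *
plan((.4745,-.237,.2,-33),(.48,.0,.2,-10),(.6355,.129,.2,10))
```

```text
now [ 0.4735 -0.2383  0.0157] yaw -33.8 tilt 0.16
[[0.0017, -0.0066, -0.6144], [-0.0006, -0.0007, -0.0045]] * 2.9 turn rows 0.1
[[-0.4225, -0.6732, -0.614], [-0.0004, -0.0008, -0.1322]] * 3.8 turn rows 2.2
[[-0.231, -1.3189, -0.6124], [-0.0003, -0.0008, -0.2433]] * 3.2 turn rows 4.1
```

send_rows:
  targets:
    - [[0,0,-0.1],[0,0,0]]
    - [[0,0,-0.25],[0,0,0]]
    - [[0,0,-0.4],[0,0,0]]
    - [[0,0,-0.55],[0,0,0]]
    - [[-0.05,-0.08,-0.63],[0,0,-0.02]]
    - [[-0.15,-0.22,-0.63],[0,0,-0.04]]
    - [[-0.24,-0.37,-0.63],[0,0,-0.07]]
    - [[-0.33,-0.52,-0.63],[0,0,-0.1]]
    - [[-0.42,-0.67,-0.63],[0,0,-0.13]]
    - [[-0.4,-0.82,-0.63],[0,0,-0.17]]
    - [[-0.35,-0.98,-0.63],[0,0,-0.21]]
    - [[-0.35,-0.98,-0.63],[0,0,-0.21]]

```text
clock: 30.55
tool_pos: [0.5517, 0.068, 0.2043]
eef_rot: [0.999, 0.038, 0.002, -0.001]
contact_force: [0.3, 0.3, -1.6]
opening: 0.571
finger_force: 15.0
```

Run:
```python
from h import *
T=pose();s=snapshot("wrist");C=cam(s,T);cv2.imwrite("pics/w13.png",s["img"])
print(get_state()["opening"])
for z in(.0,.02):
  for b in blobs(s["img"],*BLUE,800): print(cv2.boundingRect(b),cast(s,C,cen(b),z))
plan((.6355,.129,.15,10))
```

```text
0.5616320586880228
(143, 19, 134, 140) [[0.63867235 0.12921848]]
(143, 19, 134, 140) [[0.63789371 0.1260093 ]]
now [0.5496 0.0655 0.2043] yaw 4.1 tilt 0.14
[[0.3003, -0.1906, 0.1817], [0.0001, -0.0008, -0.0326]] * 1.9 turn rows 0.5
```

View pics/w13.png

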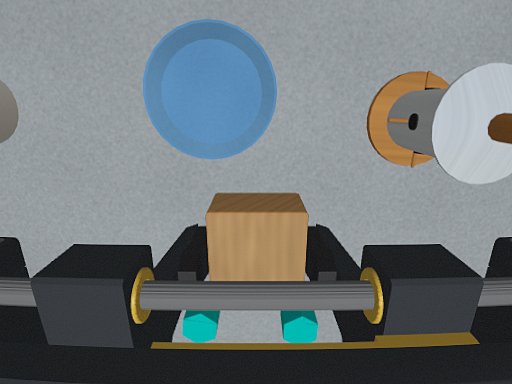

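The block is held square (front edge at row 194 bottom, 211 top). The saucer is at (210,89).

Run:
```python
from h import *
s=snapshot("wrist");C=np.array(s["T_tool_cam"])
print(cast(s,C,(257,194),.0157)-[.025,0],cast(s,C,(257,211),.0157-.034)-[.025,0])
plan((.638,.1275,.1,5),(.638,.1275,.03,5))
```

```text
[[-0.00267056  0.00095523]] [[-0.00029965  0.00088272]]
now [0.5485 0.0639 0.2044] yaw 4.0 tilt 0.08
[[0.3118, -0.191, 0.3482], [0.0002, -0.0004, -0.0058]] * 2.4 turn rows 0.1
[[0.3115, -0.1911, 0.5815], [0.0002, -0.0004, -0.0058]] * 1.1 turn rows 0.1
```

send_rows:
  targets:
    - [[0.1,-0.06,0.05],[0,0,0]]
    - [[0.2,-0.12,0.1],[0,0,0]]
    - [[0.312,-0.191,0.2],[0,0,0]]
    - [[0.312,-0.191,0.3],[0,0,0]]
    - [[0.312,-0.191,0.38],[0,0,0]]
    - [[0.312,-0.191,0.38],[0,0,0]]
    - [[0.312,-0.191,0.38],[0,0,0]]
    - [[0.312,-0.191,0.38],[0,0,0]]

```text
clock: 31.65
tool_pos: [0.6396, 0.1276, 0.0926]
eef_rot: [0.999, 0.035, 0.002, -0.0]
contact_force: [0.1, 0.3, -1.1]
opening: 0.568
finger_force: 15.0
```

Run:
```python
from h import *
plan((.638,.1275,.0225,5))
```

```text
now [0.6396 0.1276 0.0926] yaw 4.0 tilt 0.27
[[-0.0066, -0.0, 0.2336], [0.0, -0.0015, -0.0058]] * 1.1 turn rows 0.1
```

Block bottom meets the saucer floor at TCP z ≈ 0.0217. I descend slowly at the end.

send_rows:
  targets:
    - [[-0.006,0,0.06],[0,0,0]]
    - [[-0.006,0,0.12],[0,0,0]]
    - [[-0.006,0,0.17],[0,0,0]]
    - [[-0.006,0,0.2],[0,0,0]]
    - [[-0.006,0,0.215],[0,0,0]]
    - [[-0.006,0,0.223],[0,0,0]]
    - [[-0.006,0,0.229],[0,0,0]]
    - [[-0.006,0,0.232],[0,0,0]]
    - [[-0.006,0,0.232],[0,0,0]]
    - [[-0.006,0,0.232],[0,0,0]]

```text
clock: 32.9
tool_pos: [0.6375, 0.1279, 0.0218]
eef_rot: [0.999, 0.035, 0.002, -0.0]
contact_force: [-0.0, 0.1, -0.8]
opening: 0.567
finger_force: 15.0
```

send_rows:
  targets:
    - [[0,0,0.003],[0,0,0]]
    - [[0,0,0.005],[0,0,0]]
    - [[0,0,0.005],[0,0,0]]

```text
clock: 33.28
tool_pos: [0.6376, 0.1279, 0.0217]
eef_rot: [0.999, 0.035, 0.002, -0.0]
contact_force: [-4.0, 0.5, 10.7]
opening: 0.565
finger_force: 15.0
```

Contact. I release with a moderate opening, then rise and back off.

send_rows:
  targets:
    - [[0,0,0],[0,0,0]]
    - [[0,0,0],[0,0,0]]
    - [[0,0,0],[0,0,0]]
    - [[0,0,0],[0,0,0]]
    - [[0,0,-0.08],[0,0,0]]
    - [[0,0,-0.25],[0,0,0]]
    - [[0,0,-0.45],[0,0,0]]
    - [[-0.15,0,-0.6],[0,0,0]]
    - [[-0.3,0,-0.65],[0,0,0]]
    - [[-0.3,0,-0.65],[0,0,0]]
    - [[-0.3,0,-0.65],[0,0,0]]
  fingers: 0.75

```text
clock: 34.65
tool_pos: [0.5477, 0.122, 0.2148]
eef_rot: [0.999, 0.035, 0.002, -0.0]
contact_force: [-0.4, -0.1, 0.1]
opening: 0.748
finger_force: 0.0
```

Run:
```python
from h import *
s,C=look("w14",BROWN,.046,500)
for b in blobs(s["img"],*BLUE,800): print("saucer rim",cv2.boundingRect(b),cast(s,C,cen(b),.02))
t=snapshot("scene");cv2.imwrite("pics/m14.png",cv2.hconcat([cv2.resize(s["img"],(400,300)),cv2.resize(t["img"][100:280,150:390],(400,300))]))
```

```text
t 34.65
[446.  116.4] 2578.5 (406, 72, 82, 92) -> [ 0.6254 -0.0964]
[257.   88.3] 2106.0 (234, 65, 47, 48) -> [0.6384 0.1271]
saucer rim (193, 21, 130, 137) [[0.63796451 0.1266958 ]]
```

View pics/m14.png

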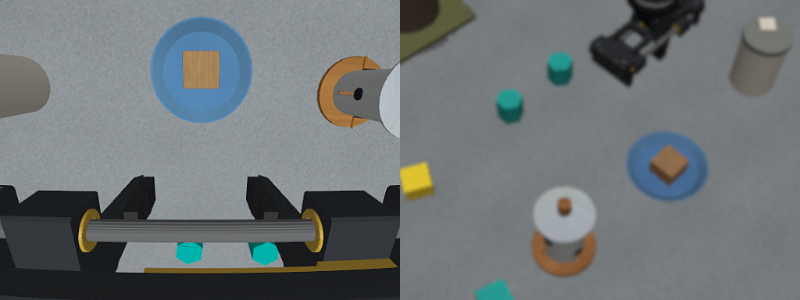

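The square lies flat and centred in the saucer (block at (201,69) of the left half), the roof is seated, and the arm is clear. I hand the job in.

```bash
python3 -c "
from plant import *
print(finish_job())"
```

```text
the job is handed in; nothing more can be done
None
```

I handed the job in at about 35 s: the hex block and round cake are in the tube, the roof is seated, and the square block lies flat in the saucer's middle. I checked this only in the camera views, and `finish_job()` returned no verdict.

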